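# Unclip the battery cover of a handheld tester

## Robot

A 6-joint arm with a two-finger parallel gripper is mounted at the origin on a cart in front of the work surface, level with it; the furniture and walls round the work are solid. World frame = base frame: x ahead of the robot, y to its left, z up, the work surface at z = 0. Lengths are in m, angles in rad, forces in N, time in s.
With the tool pointing down it reaches from about 0.425 to 1.125 m from the base axis. Payload 14.9 kg.
Tool frame: the origin (TCP) lies between the finger pads; the fingertips stand 14 mm ahead of it and the grasp point (between the pads) lies 5 mm behind it; z points along the fingers, y is the direction in which the jaws open and shut (so a half turn about z gives the same grasp; the last joint's range is limited). The gripper opens to 91 mm and grips with 3 to 60 N. Pads are 32 mm wide; open, the fingers measure 118 mm over their backs; the gripper's body (76 mm by 178 mm) begins 60 mm behind the grasp point.
Start: joints at [1.16, 0.379, 1.734, -0, 1.028, -0.033], TCP at [0.258, 0.651, 0.228] pointing down, gripper open.
Joint ranges: [-2.77, 2.77], [-0.74, 2.19], [0, 2.66], [-1.06, 4.2], [0.31, 2.87], [-3.08, 3.08]. Speed limits (rad/s): [1.89, 1.89, 2.39, 3.14, 3.14, 3.14].

## Interface

Orientations are given as a unit quaternion [x, y, z, w].
In Python, from plant import monitor, imaging, order, finder gives the robot as it stands.
- The arm moves only by the tool move_arm, never from a script. Its arguments are lists of equal length, an entry for each row: "travel": the shift along the world's x, y, z scaled (see below), a list of three; "dr": the turn, a rotation vector about the world's x, y, z scaled (see below), a list of three; "hand": the closure, from -1 (fully open) to 1 (shut), so that 0 is half open. In form: {"travel": [[x, y, z], ...], "dr": [[rx, ry, rz], ...], "hand": [hand, ...]}. A call has 1 to 5 rows; each row is the pose to reach, as a shift and turn from the pose measured when the call began, turning the shorter way round; what a row does not reach only later rows make up. The controller multiplies each number of a shift by 1000 mm and each number of a turn by 360 degrees. A row lasts 1/8 s, in which the tool goes at most 62.5 mm and 10.7 degrees, less where a joint would pass 70% of its speed; a pose out of reach is approached as far as the arm can. A call with a number of a shift or a turn outside -1 to 1 is refused whole. A call with a gripper value outside its range is refused whole. The fingers move at their own pace and stop on an object; "newtons" is the grip in N (left out, the last holds). Time passes only in rows, so rows that repeat a pose let the fingers close. It gives the time, the measured TCP pose, the force and the opening at its end, in the units of the state.
- monitor.state(): the state, without advancing time (a new reading comes with each control period).
- imaging.camera(name): name is "scene" or "top" or "wrist"; returns the picture (480x640x3 uint8, red, green, blue); there is no depth.
- imaging.camera_params(name): a dict with "fovy" (degrees; the focal length in pixels is half the picture's height over the tangent of half this angle, whatever the lens; pixels are square), "cx", "cy" (the principal point, pixels), "view" (4x4, takes a point from world to camera coordinates); the wrist camera has in their place "hand_eye" (4x4, takes a point from camera to tool coordinates, whose origin is the TCP and whose axes are the flange's). Camera axes: x right, y down, z forward; pixel columns grow to the right and rows downward; lengths in m; the calibration is good to about 2 mm. The wrist camera is an equidistant fisheye: a pixel r from the principal point sees the ray r / f radians off the axis. A picture is of the moment at which its call begins: read the wrist's pose just before it. camera_params takes no time and is no camera call.
- order.sign_off(): hands the job in, once; it reports no verdict.
Trained networks look in the newest picture that a camera, given by its name, has taken for a name from the list of things; names that differ only in an ending like _2 or _b are one class to them, and where a whole thing is asked for, a point or a joint stands for the part that bears it (a point fixed in the world has none). Each returns a list of dicts, best first, with "score" (0 to 1); they miss things now and then, are a little off and sometimes report something else, mostly with a low value. They report only what shows in the picture. A call takes as long as a camera call. They do not tell look-alikes from the thing itself.
- finder.boxes_of(camera, target): "point" ([x, y, z] in m, in world coordinates, good to about 4 mm: the middle of the surface that is visible of it).
The state is a dict: "t": time; "joint_positions": joint angles; "joint_velocities": joint speeds; "effort": joint torques, N m; "ee_pos": TCP position; "tcp_rot": TCP orientation; "contact_force": force on the tool from outside, world axes, zero at the start; "ft_torque": the same for the moment, N m; "finger_gap": finger opening in m.
Only numpy, scipy, OpenCV 4.12 (cv2) and the standard library are available. Lean on these libraries where they do the work, as an engineer would, in place of code of your own. Each camera call takes 0.05 s, during which the arm holds its last target.

## Task

Open the battery bay of the grey tester: press the brass button on its orange snap tab inward, gently and only until the black cover springs up at that end (it lets go after about 4 mm at about 9 N; flexed beyond 7 mm, or pushed with over 20 N, the tab breaks). Then take the cover by its rib, draw it out from under the lip at the other end without forcing it, lift it off and set it down, without dropping it, flat and wholly on the blue mat with the rib up, and let go. Leave the other things on the bench where they are.

Things in the scene. Friction and masses are not known exactly. Their poses are not given: they have to be found in the camera images.
- unit: Grey handheld tester lying face down, fixed on the bench, 130 (x) x 96 (y) x 45 mm; origin at the centre of its underside, z up. Its -x end is the tab end (wall 40 mm high), its +x end has a lip. The cover lies in the bay between, top at 38 mm, play 0.8 mm all round. Two spring plungers (4 N together) push the cover up about 12 mm at the tab end when the tab lets go.
- snap_tab: Orange snap tab, 4 mm thick; origin at its root, unit x = -39, z = 16 mm at rest; axes as the unit's. 28 mm wide up to the hooks, above them a 12 mm wide finger piece, top 64 mm above the unit's underside. Two hooks on its -x side overlap the cover by 4 mm. Pressed toward the unit's +x it flexes straight in, staying upright, against a spring of 3 N + 1.2 N/mm; hooks let go at 3 to 5 mm; flexed over 7 mm it breaks. Springs back when released.
- cover: Black cover, about 80 g, plate 100 (x) x 72 (y) x 3 mm; origin at the centre of its underside; axes as the unit's while it is in. On top a grip rib along x: 14 mm wide, x -14 to +26 mm, top 21 mm above the underside. Once sprung up it stays up, the tab released: draw it 5 to 10 mm toward its -x end, out from under the lip, then lift it straight up over 35 mm, past the tab.
- cover_latch_edge (a point): Point level with the cover's top, on its middle line, 46 mm toward -x from its origin. Window for the tab: x -42 to -25 mm, 36 mm wide, with a 15 mm notch out to the -x edge for the button. The point is 38 mm above the unit's underside while clipped in, about 50 mm when sprung up.
- mat: Blue mat fixed on the bench, 180 (x) x 150 (y) x 3 mm; origin at the centre of its underside.
- relay_0: White relay block with an orange top, 35x28x26 mm, a bystander; origin under its centre.
- relay_1: Black relay block, 35x28x22 mm, a bystander; origin under its centre.
- awl_amber: Awl with amber handle, 105x12x12 mm, lying, a bystander; origin under its centre.
- pen_blue: Blue pen, 135x13x12 mm, lying, a bystander; origin under its centre.
- lip_edge (a point): Middle of the lower edge of the unit's lip, 46.5 mm toward +x of the unit's origin and 39.5 mm up (lip top 45 mm). The cover's +x edge lies 3.5 mm under the lip.
- button_seat (a point): Point on the tab's -x surface, 59 mm above the unit's underside, where the round brass button (10 mm across) is screwed in. Its face stands 5 to 19 mm out to -x, different on each unit, so feel for it; it does not give when pressed, the tab does. From contact, the hooks let go after 3 to 5 mm at 7 to 11 N and the cover jumps up: then stop.
Not all that is in view belongs to the job. Several things have the shape of the cover; the one meant has the colours described above.

How it is judged:
On the way, in this order (a step that is already met when the one before it is completed fails the run):
1. the cover has sprung up at the tab end (its latch edge more than 44 mm above the unit's underside), its far edge still in place, and nothing holds it (z of cover_latch_edge in the frame of unit above 0.044 m and x of cover in the frame of unit above -0.004 m and contact force between the fingers and cover below 0.5 N), for 0.1 s.
2. the cover is lifted clear, more than 75 mm above the unit's underside (z of cover in the frame of unit above 0.075 m), for 0.1 s.
At the end, for the whole second after the job is handed in: The cover lies at rest, flat (within 0.05 rad, rib up), on the blue mat, its centre within 55 mm (mat x) and 45 mm (mat y) of the mat's centre, released (x of cover in the frame of mat between -0.055 and 0.055 m and y of cover in the frame of mat between -0.045 and 0.045 m and z of cover in the frame of mat below 0.006 m and angle between cover's own z axis and vertical below 0.05 rad and contact force between cover and mat above 0.2 N and linear speed of cover below 0.02 m/s); the robot touches nothing.
It fails at once if the snap tab is flexed inward by more than 7 mm (x of snap_tab in the frame of unit above -0.032 m).
It fails at once if more than 20 N on the snap tab (contact force between any of the arm, the fingers and snap_tab above 20 N).
It fails at once if the cover is forced against the unit with more than 40 N (contact force between cover and unit above 40 N).
It fails at once if the cover is dropped or thrown down: faster than 0.7 m/s, unheld, within 30 mm of the bench (height (world z) of cover below 0.03 m and linear speed of cover above 0.7 m/s and contact force between the fingers and cover below 0.1 N).
It fails at once if a bystander (the two relays, awl, pen) is moved more than 25 mm (distance of any of relay_0, relay_1, awl_amber, pen_blue from where it was at the start of the episode above 0.025 m).
It also fails if it takes over 48 s, if anything falls off the work surface, if the arm or the gripper's body presses on something with over 40 N, if the wrist force passes 120 N, or if a joint passes its speed limit or range.

## Working session

There is one attempt and no reset: what is moved stays moved. The work goes in short steps, Python scripts to look and compute and a tool call to move; the robot and the scene stay as the last step left them, time stands still between calls to the robot, and variables do not carry over. Pictures are saved under pics/ and viewed, and the job is handed in when it is done.

Besides the shell and the picture viewer there is one more tool, called after "Request:" in YAML: its name, and indented under it one key for each argument. move_arm: Moves the arm, as the interface text tells. Its arguments: {"type":"object","properties":{"travel":{"type":"array"},"dr":{"type":"array"},"hand":{"type":"array"},"newtons":{"type":"number"}},"required":["travel","dr","hand"]}

```bash
ls; mkdir -p pics; python3 - <<'E'
from plant import monitor, imaging, order, finder
import cv2
print(monitor.state())
for n in ("scene","top","wrist"):
    im=imaging.camera(n); cv2.imwrite(f"pics/{n}0.png",im[:,:,::-1]); print(n,imaging.camera_params(n))
E
```

```text
pics
{'t': 0.0, 'joint_positions': array([ 1.15968835e+00,  3.79383432e-01,  1.73481939e+00,  2.42593075e-05,
        1.02850016e+00, -3.32900956e-02]), 'joint_velocities': array([ 0.00169259, -0.00054862, -0.00175371, -0.00134817, -0.00128791,
       -0.0013592 ]), 'effort': array([ 6.93819675e-04, -7.63748074e+01, -4.34380960e+01,  6.52110041e-02,
        4.24519507e-02, -8.64142567e-05]), 'ee_pos': array([0.25805779, 0.65026262, 0.2272867 ]), 'tcp_rot': array([ 1.87793484e-01,  9.82208379e-01, -5.39224557e-04, -1.32474424e-04]), 'contact_force': array([ 0.18623107, -0.29669988, -0.42788077]), 'ft_torque': array([ 0.03940185,  0.00469936, -0.0128153 ]), 'finger_gap': 0.09125287152131097}
scene {'fovy': 52.22985763766532, 'cx': 316.72194214845473, 'cy': 243.39042301380093, 'view': array([[ 0.88983122, -0.45605639,  0.01459327, -0.44561649],
       [-0.22675885, -0.46973985, -0.85318515,  0.25532953],
       [ 0.39595558,  0.75588163, -0.52140401,  0.73093872],
       [ 0.        ,  0.        ,  0.        ,  1.        ]])}
top {'fovy': 54.483561070311204, 'cx': 315.9289408746332, 'cy': 240.89900734355157, 'view': array([[-1.80095472e-02, -9.99837664e-01,  5.49401458e-04,
         1.56515084e-01],
       [-9.95760360e-01,  1.78865246e-02, -9.02295836e-02,
         5.64138812e-01],
       [ 9.02051093e-02, -2.17206614e-03, -9.95920840e-01,
         1.27103141e+00],
       [ 0.00000000e+00,  0.00000000e+00,  0.00000000e+00,
         1.00000000e+00]])}
wrist {'fovy': 65.70646984690485, 'cx': 321.085337685353, 'cy': 244.0762868557662, 'hand_eye': array([[ 2.55273320e-04, -9.57100202e-01, -2.89757032e-01,
         8.31496382e-02],
       [ 9.99999925e-01,  3.28471367e-04, -2.03987150e-04,
        -5.19511726e-04],
       [ 2.90413031e-04, -2.89756958e-01,  9.57100215e-01,
        -1.56170644e-01],
       [ 0.00000000e+00,  0.00000000e+00,  0.00000000e+00,
         1.00000000e+00]])}
```

View pics/scene0.png

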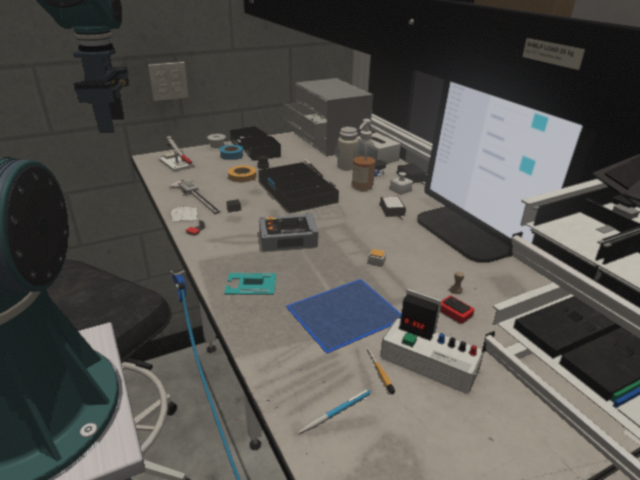

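View pics/top0.png

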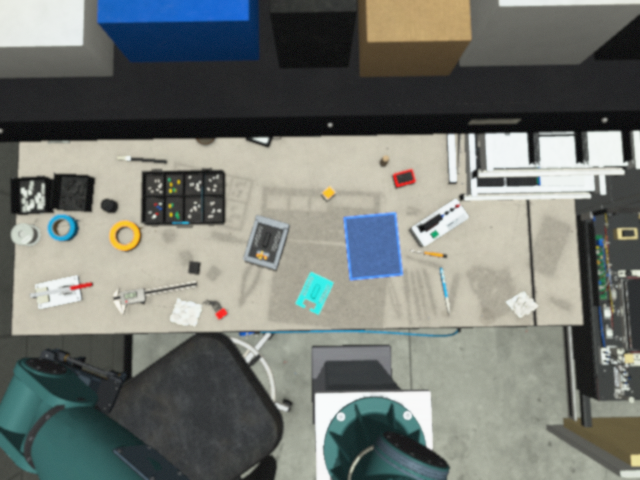

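View pics/wrist0.png

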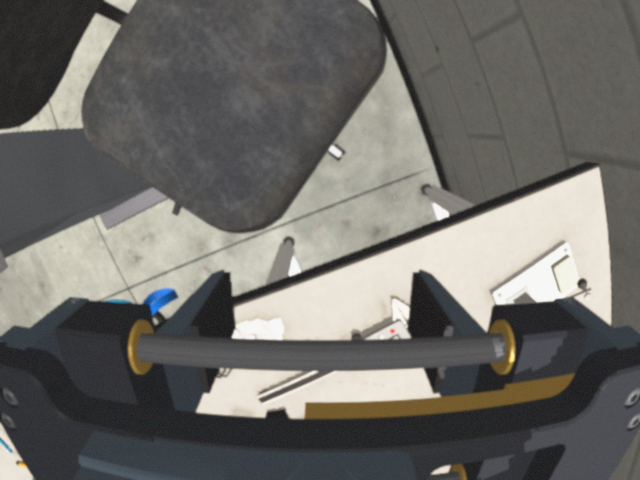

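Candidates: the grey unit is at top (266,242) and scene (288,232). A teal cover-shaped plate at top (314,292) is the wrong colour. The mat is at top (373,246). I'll confirm the black cover in an enlarged crop.

```bash
python3 - <<'E'
import cv2,numpy as np
a=cv2.imread("pics/top0.png")[200:290,220:320]; b=cv2.imread("pics/scene0.png")[200:265,240:340]
a=cv2.resize(a,(400,360),interpolation=cv2.INTER_CUBIC); b=cv2.resize(b,(400,260),interpolation=cv2.INTER_CUBIC)
b=cv2.copyMakeBorder(b,0,100,0,0,cv2.BORDER_CONSTANT)
cv2.imwrite("pics/crop0.png",np.hstack([a,b]))
from plant import finder
for c in("top","scene"):
  for t in("unit","snap_tab","cover","cover_latch_edge","mat","lip_edge","button_seat","relay_0","relay_1"):
    print(c,t,[(np.round(d["point"],4),round(d["score"],2)) for d in finder.boxes_of(c,t)[:3]])
E
```

```text
top unit [(array([0.5569, 0.2899, 0.0404]), 0.59), (array([ 0.556 , -0.012 ,  0.0023]), 0.29)]
top snap_tab []
top cover [(array([ 0.4259,  0.1563, -0.0007]), 0.92), (array([0.5723, 0.2819, 0.0383]), 0.76), (array([ 0.4299, -0.2045,  0.0068]), 0.71)]
top cover_latch_edge [(array([0.4266, 0.149 , 0.0029]), 0.97)]
top mat [(array([ 0.5571, -0.0113,  0.0015]), 0.63), (array([0.5725, 0.2814, 0.036 ]), 0.39)]
top lip_edge [(array([0.5627, 0.2935, 0.04  ]), 0.9)]
top button_seat [(array([0.5268, 0.3012, 0.0603]), 0.41)]
top relay_0 [(array([0.7065, 0.1112, 0.0274]), 0.45)]
top relay_1 [(array([0.7065, 0.1112, 0.0274]), 0.45)]
scene unit [(array([0.5496, 0.2498, 0.0319]), 0.67)]
scene snap_tab [(array([0.5637, 0.2776, 0.0349]), 0.47)]
scene cover [(array([ 0.4239,  0.1458, -0.0011]), 0.86), (array([0.5622, 0.28  , 0.0374]), 0.55), (array([0.5487, 0.2476, 0.0294]), 0.39)]
scene cover_latch_edge [(array([0.4241, 0.144 , 0.0016]), 0.75), (array([0.5677, 0.2802, 0.0359]), 0.69)]
scene mat [(array([ 0.553 , -0.0196,  0.0026]), 0.72)]
scene lip_edge [(array([0.5507, 0.247 , 0.0303]), 0.61), (array([0.5692, 0.2815, 0.0366]), 0.5), (array([ 0.4248, -0.2121,  0.0114]), 0.29)]
scene button_seat [(array([0.5649, 0.2744, 0.0408]), 0.73)]
scene relay_0 [(array([0.4959, 0.4814, 0.0144]), 0.56), (array([0.5256, 0.2923, 0.0591]), 0.42)]
scene relay_1 [(array([0.4959, 0.4814, 0.0144]), 0.56), (array([0.5256, 0.2923, 0.0591]), 0.42)]
```

View pics/crop0.png

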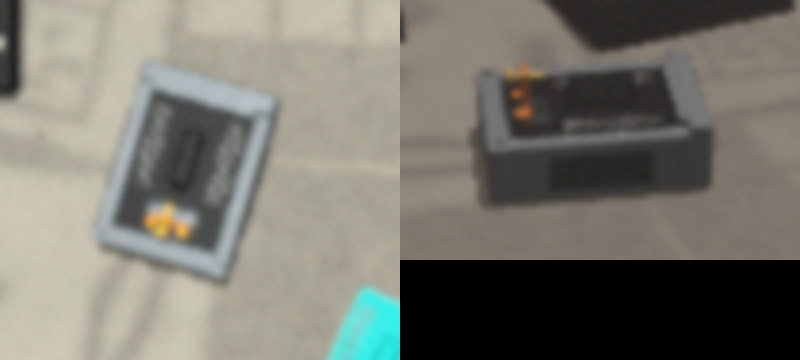

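The black-and-orange cover sits in the grey unit, with the orange tab at the end nearer the robot (crop 168,222). The teal plate is a decoy. I'm moving over the unit for a close wrist view.

Request:
move_arm:
  travel:
    - [0.35,-0.377,0.0]
    - [0.35,-0.377,0.0]
    - [0.35,-0.377,0.0]
    - [0.35,-0.377,0.0]
    - [0.35,-0.377,0.0]
  dr:
    - [0,0,0.016]
    - [0,0,0.016]
    - [0,0,0.016]
    - [0,0,0.016]
    - [0,0,0.016]
  hand: [1,1,1,1,1]
  newtons: 20

```text
t: 1.68
ee_pos: [0.4721, 0.4201, 0.2282]
tcp_rot: [0.138, 0.99, 0.0, 0.0]
contact_force: [1.9, 1.0, 0.6]
finger_gap: 0.0439
```

Request:
move_arm:
  travel:
    - [0.135,-0.147,0.0]
    - [0.135,-0.147,0.0]
    - [0.135,-0.147,0.0]
    - [0.135,-0.147,0.0]
    - [0.135,-0.147,0.0]
  dr:
    - [0,0,0]
    - [0,0,0]
    - [0,0,0]
    - [0,0,0]
    - [0,0,0]
  hand: [1,1,1,1,1]

```text
t: 2.3
ee_pos: [0.6072, 0.2727, 0.228]
tcp_rot: [0.139, 0.99, 0.0, 0.0]
contact_force: [-0.3, 1.2, -0.0]
finger_gap: 0.0004
```

```bash
python3 - <<'E'
from plant import monitor, imaging
import cv2,pickle
s=monitor.state(); im=imaging.camera("wrist"); cv2.imwrite("pics/w1.png",im[:,:,::-1]); pickle.dump(s,open("w1.pkl","wb"))
print(s["t"],s["ee_pos"],s["tcp_rot"],s["contact_force"],s["finger_gap"])
E
```

```text
2.3 [0.60718922 0.27268735 0.22804192] [1.38788504e-01 9.90322031e-01 1.61560935e-04 2.40199450e-05] [-0.3193011   1.19336088 -0.04041946] 0.0004203857465165534
```

View pics/w1.png

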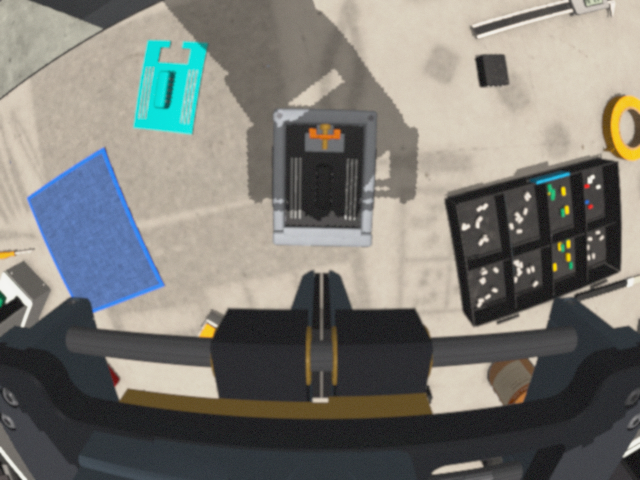

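The unit's top rim runs from (275,109) to (376,245) and the tab is at (324,135). I'm enlarging it to pick the corners.

```bash
cat > h.py <<'E'
import numpy as np, pickle
from scipy.spatial.transform import Rotation as R
from plant import imaging
P=imaging.camera_params("wrist"); f=240/np.tan(np.radians(P["fovy"]/2)); HE=P["hand_eye"]
def ray(s,u,v):
    dx,dy=u-P["cx"],v-P["cy"]; r=np.hypot(dx,dy); th=r/f
    d=np.array([np.sin(th)*dx/r,np.sin(th)*dy/r,np.cos(th)])
    Rt=R.from_quat(s["tcp_rot"]).as_matrix()
    return s["ee_pos"]+Rt@HE[:3,3], Rt@HE[:3,:3]@d
def onz(s,u,v,z):
    o,d=ray(s,u,v); return o+d*(z-o[2])/d[2]
def proj(s,p):
    Rt=R.from_quat(s["tcp_rot"]).as_matrix()
    c=HE[:3,:3].T@(Rt.T@(np.asarray(p)-s["ee_pos"])-HE[:3,3])
    th=np.arctan2(np.hypot(c[0],c[1]),c[2]); q=f*th/np.hypot(c[0],c[1])
    return np.array([P["cx"]+q*c[0],P["cy"]+q*c[1]])
E
python3 - <<'E'
import cv2
a=cv2.imread("pics/w1.png")[100:255,255:395]
cv2.imwrite("pics/w1c.png",cv2.resize(a,None,fx=3.8,fy=3.8,interpolation=cv2.INTER_CUBIC))
E
```

```text
(no output)
```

View pics/w1c.png

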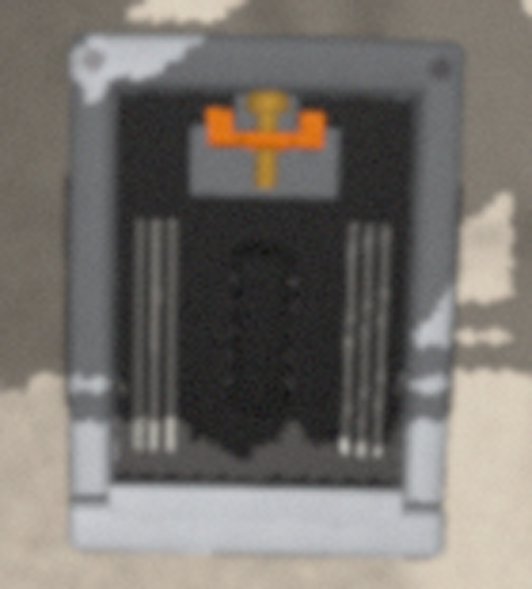

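```bash
python3 - <<'E'
from h import *
from scipy.optimize import least_squares
s=pickle.load(open("w1.pkl","rb"))
px=np.array([[69,38],[463,42],[442,553],[70,550]])/3.8+[255,100]
# TL = tab end; image right is tool y
loc=np.array([[-.065,.048,.04],[-.065,-.048,.04],[.065,-.048,.045],[.065,.048,.045]])
W=[onz(s,*p,l[2]) for p,l in zip(px,loc)]
print(np.round(W,4))
for sg in(1,-1):
  L=loc*[1,sg,1]
  def T(q): 
    c,n=np.cos(q[2]),np.sin(q[2]); return np.c_[q[0]+c*L[:,0]-n*L[:,1],q[1]+n*L[:,0]+c*L[:,1],L[:,2]]
  r=least_squares(lambda q:np.ravel([proj(s,p) for p in T(q)]-px),[.557,.287,-.28])
  print(sg,r.x,np.degrees(r.x[2]),r.cost,np.round(r.fun,1))
  q=r.x
  if r.cost<50: 
    np.save("unit.npy",q)
    inv=lambda w:(np.array([[np.cos(q[2]),np.sin(q[2])],[-np.sin(q[2]),np.cos(q[2])]])@(w[:2]-q[:2]))*1e3
    for n,p,z in(("btn top",(268,92),.064),("btn sides L",(248,100),.059),("R",(290,100),.059),("btn bottom",(268,115),.059),("win TL",(190,128),.038),("win BR",(340,197),.038),("yellow end",(265,187),.064),("hook tl",(207,107),.042),("hook br",(325,150),.042)):
      print(n,np.round(inv(onz(s,p[0]/3.8+255,p[1]/3.8+100,z)),1))
    x=np.array([-.0,0]);print("cam unit",inv(ray(s,300,200)[0]), "tcp yaw err", np.degrees(np.arctan2(*(-R.from_quat(s["tcp_rot"]).as_matrix()[:2,0])[::-1])-q[2]))
# mat
px=[(104,149),(164,285),(28,199),(96,312)]
for p in px: print(np.round(onz(s,*p,.003),4))
E
```

```text
[[0.4922 0.2595 0.04  ]
 [0.519  0.3505 0.04  ]
 [0.6405 0.3129 0.045 ]
 [0.6139 0.2227 0.045 ]]
1 [ 0.5688012   0.2859671  -0.31143996] -17.844195505124144 20657.891664721774 [ 105.6    3.5 -103.    -1.3  -99.6    1.9   97.9    5.8]
-1 [ 0.56650955  0.28639756 -0.2931551 ] -16.79654974799365 6.108593583920609 [-0.9 -1.8  0.5 -1.   1.2  1.9 -0.7  1.2]
btn top [-49.5   0.6]
btn sides L [-47.7  -3.9]
R [-47.9   5.6]
btn bottom [-44.3   0.7]
win TL [-41.2 -17.9]
win BR [-24.9  18.8]
yellow end [-27.9   0.2]
hook tl [-46.3 -13.7]
hook br [-36.4  14.7]
cam unit [-40.27625043  -3.08890986] tcp yaw err 0.8410529991369108
[0.4608 0.0561 0.003 ]
[0.6356 0.0701 0.003 ]
[ 0.4726 -0.0902  0.003 ]
[ 0.6465 -0.0497  0.003 ]
```

Request:
move_arm:
  travel:
    - [-0.06,0.02,0.0]
    - [-0.122,0.039,-0.02]
    - [-0.122,0.039,-0.08]
    - [-0.122,0.039,-0.14]
    - [-0.122,0.039,-0.158]
  dr:
    - [0,0,-0.0023]
    - [0,0,-0.0023]
    - [0,0,-0.0023]
    - [0,0,-0.0023]
    - [0,0,-0.0023]
  hand: [1,1,1,1,1]

```text
t: 2.98
ee_pos: [0.4817, 0.3127, 0.0674]
tcp_rot: [0.144, 0.99, -0.001, -0.002]
contact_force: [0.7, -0.1, 0.6]
finger_gap: 0.0006
```

```bash
cat > st.py <<'E'
from h import *
from plant import monitor
import sys,cv2
s=monitor.state(); q=np.load("unit.npy"); d=s["ee_pos"][:2]-q[:2]
ux=np.array([np.cos(q[2]),np.sin(q[2])]); uy=np.array([-ux[1],ux[0]])
F=s["contact_force"]
print("t",s["t"],"tcp",np.round(s["ee_pos"],4),"unit xy mm",np.round([d@ux*1e3,d@uy*1e3],2),"F unit",np.round([F[:2]@ux,F[:2]@uy,F[2]],2),"gap",s["finger_gap"],"rpy",np.round(R.from_quat(s["tcp_rot"]).as_matrix()[:,[0,2]].T,4).tolist())
for a in sys.argv[1:]:
    c,n=a.split(":"); im=imaging.camera(c); cv2.imwrite(f"pics/{n}.png",im[:,:,::-1]); pickle.dump(s,open(n+".pkl","wb"))
E
python3 st.py wrist:w2 scene:s2; python3 - <<'E'
import cv2,numpy as np
b=cv2.imread("pics/s2.png")[140:290,200:360]; cv2.imwrite("pics/s2c.png",cv2.resize(b,None,fx=4,fy=4,interpolation=cv2.INTER_CUBIC))
E
```

```text
t 2.975 tcp [0.4817 0.3127 0.0674] unit xy mm [-88.77   0.64] F unit [0.75 0.11 0.64] gap 0.0006346298326732745 rpy [[-0.9583, 0.2858, 0.0034], [-0.0042, -0.002, -1.0]]
```

View pics/w2.png

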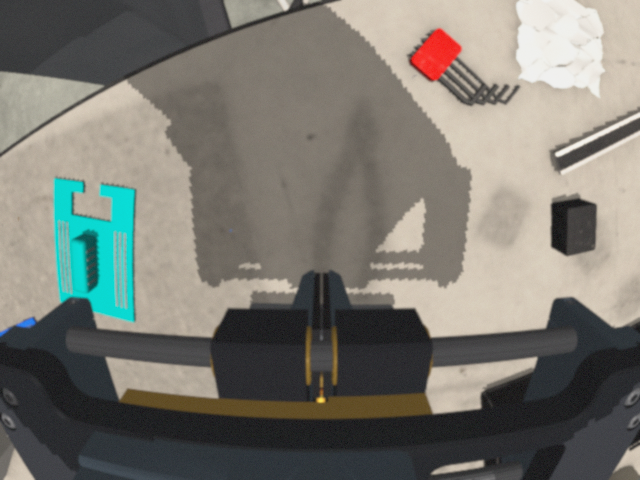

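View pics/s2c.png

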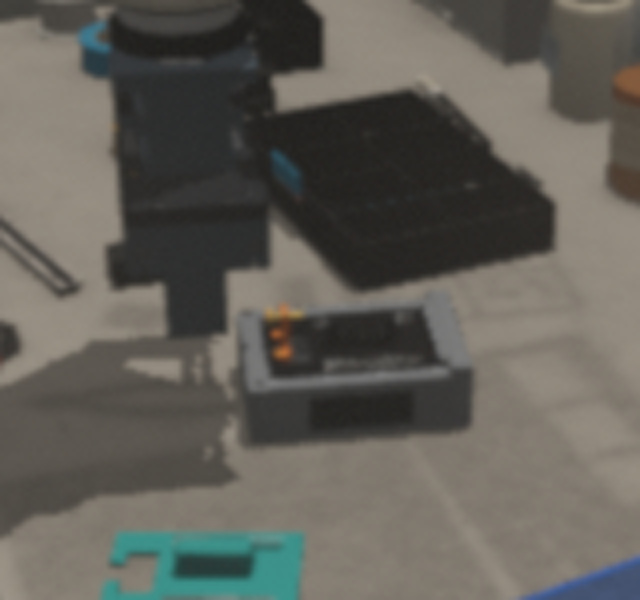

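Request:
move_arm:
  travel:
    - [0.003,-0.001,0.0026]
    - [0.009,-0.0027,0.0026]
    - [0.015,-0.0045,0.0026]
    - [0.015,-0.0045,0.0026]
  dr:
    - [0,0,0]
    - [0,0,0]
    - [0,0,0]
    - [0,0,0]
  hand: [1,1,1,1]

```text
t: 3.58
ee_pos: [0.4993, 0.3083, 0.0724]
tcp_rot: [0.145, 0.989, -0.0, -0.001]
contact_force: [0.0, -0.5, -0.0]
finger_gap: 0.0005
```

```bash
python3 st.py
```

```text
t 3.575 tcp [0.4993 0.3083 0.0724] unit xy mm [-70.69   1.53] F unit [ 0.18 -0.46 -0.01] gap 0.0005219307665618629 rpy [[-0.9579, 0.2872, 0.0012], [-0.0013, -0.0004, -1.0]]
```

Request:
move_arm:
  travel:
    - [0,-0.0008,-0.002]
    - [0,-0.0008,-0.002]
    - [0,-0.0008,-0.002]
  dr:
    - [0,0,0]
    - [0,0,0]
    - [0,0,0]
  hand: [1,1,1]

```text
t: 3.95
ee_pos: [0.4991, 0.3075, 0.0703]
tcp_rot: [0.145, 0.989, -0.0, -0.001]
contact_force: [-0.1, 0.3, -0.3]
finger_gap: 0.0002
```

```bash
python3 st.py
```

```text
t 3.95 tcp [0.4991 0.3075 0.0703] unit xy mm [-70.61   0.68] F unit [-0.14  0.24 -0.32] gap 0.00022831728450599148 rpy [[-0.9579, 0.2873, 0.0014], [-0.0016, -0.0005, -1.0]]
```

Request:
move_arm:
  travel:
    - [0.0015,-0.0005,0]
    - [0.0029,-0.0009,0]
    - [0.0029,-0.0009,0]
  dr:
    - [0,0,0]
    - [0,0,0]
    - [0,0,0]
  hand: [1,1,1]

```text
t: 4.32
ee_pos: [0.5022, 0.3065, 0.0703]
tcp_rot: [0.145, 0.989, -0.0, -0.001]
contact_force: [0.6, -0.3, -0.3]
finger_gap: 0.0005
```

```bash
python3 st.py
```

```text
t 4.325 tcp [0.5022 0.3065 0.0703] unit xy mm [-67.4   0.7] F unit [ 0.68 -0.12 -0.27] gap 0.00047902791824155596 rpy [[-0.9578, 0.2874, 0.0013], [-0.0015, -0.0004, -1.0]]
```

Noise is about ±0.5 N, so there is no contact yet. I'm taking 1.5 mm steps.

Request:
move_arm:
  travel:
    - [0.0014,-0.0004,0]
    - [0.0014,-0.0004,0]
  dr:
    - [0,0,0]
    - [0,0,0]
  hand: [1,1]

```text
t: 4.58
ee_pos: [0.5036, 0.3061, 0.0703]
tcp_rot: [0.145, 0.989, -0.0, -0.001]
contact_force: [-0.3, 0.3, 0.5]
finger_gap: 0.0009
```

```bash
python3 st.py
```

```text
t 4.575 tcp [0.5036 0.3061 0.0703] unit xy mm [-65.89   0.73] F unit [-0.34  0.17  0.54] gap 0.0008797910580785438 rpy [[-0.9578, 0.2875, 0.0013], [-0.0015, -0.0004, -1.0]]
```

Request:
move_arm:
  travel:
    - [0.0014,-0.0004,0]
    - [0.0014,-0.0004,0]
  dr:
    - [0,0,0]
    - [0,0,0]
  hand: [1,1]

```text
t: 4.82
ee_pos: [0.5047, 0.3057, 0.0702]
tcp_rot: [0.145, 0.989, -0.001, -0.001]
contact_force: [-3.5, 1.4, 1.8]
finger_gap: 0.0006
```

```bash
python3 st.py
```

```text
t 4.825 tcp [0.5047 0.3057 0.0702] unit xy mm [-64.78   0.56] F unit [-3.77  0.36  1.77] gap 0.0005751781917535761 rpy [[-0.9578, 0.2876, 0.0021], [-0.0024, -0.0007, -1.0]]
```

Contact at about 3.8 N (3 N preload), so flex is about 0.6 mm. I'm continuing in small steps.

Request:
move_arm:
  travel:
    - [0.0014,-0.0004,0]
    - [0.0014,-0.0004,0]
  dr:
    - [0,0,0]
    - [0,0,0]
  hand: [1,1]

```text
t: 5.08
ee_pos: [0.5056, 0.3053, 0.0701]
tcp_rot: [0.145, 0.989, -0.001, -0.002]
contact_force: [-5.3, 3.2, 1.8]
finger_gap: 0.0004
```

```bash
python3 st.py
```

```text
t 5.075 tcp [0.5056 0.3053 0.0701] unit xy mm [-63.73   0.54] F unit [-6.04  1.51  1.81] gap 0.00039582808630522065 rpy [[-0.9577, 0.2876, 0.0029], [-0.0032, -0.0007, -1.0]]
```

Request:
move_arm:
  travel:
    - [0.0014,-0.0004,0]
    - [0.0014,-0.0004,0]
  dr:
    - [0,0,0]
    - [0,0,0]
  hand: [1,1]

```text
t: 5.32
ee_pos: [0.5066, 0.305, 0.0701]
tcp_rot: [0.145, 0.989, -0.001, -0.002]
contact_force: [-6.1, 3.5, 3.7]
finger_gap: 0.0007
```

```bash
python3 st.py
```

```text
t 5.325 tcp [0.5066 0.305  0.0701] unit xy mm [-62.74   0.51] F unit [-6.89  1.55  3.74] gap 0.0006596847318894779 rpy [[-0.9577, 0.2877, 0.0038], [-0.0042, -0.0008, -1.0]]
```

Request:
move_arm:
  travel:
    - [0.001,-0.0003,0]
    - [0.001,-0.0003,0]
  dr:
    - [0,0,0]
    - [0,0,0]
  hand: [1,1]

```text
t: 5.58
ee_pos: [0.507, 0.3049, 0.0701]
tcp_rot: [0.145, 0.989, -0.001, -0.003]
contact_force: [-7.4, 3.8, 3.8]
finger_gap: 0.0002
```

```bash
python3 st.py scene:s3; python3 - <<'E'
import cv2,numpy as np
b=cv2.imread("pics/s3.png")[190:270,230:350]; cv2.imwrite("pics/s3c.png",cv2.resize(b,None,fx=5,fy=5,interpolation=cv2.INTER_CUBIC))
E
```

```text
t 5.575 tcp [0.507  0.3049 0.0701] unit xy mm [-62.26   0.49] F unit [-8.18  1.53  3.84] gap 0.00022810646625013385 rpy [[-0.9577, 0.2878, 0.0048], [-0.0052, -0.0008, -1.0]]
```

View pics/s3c.png

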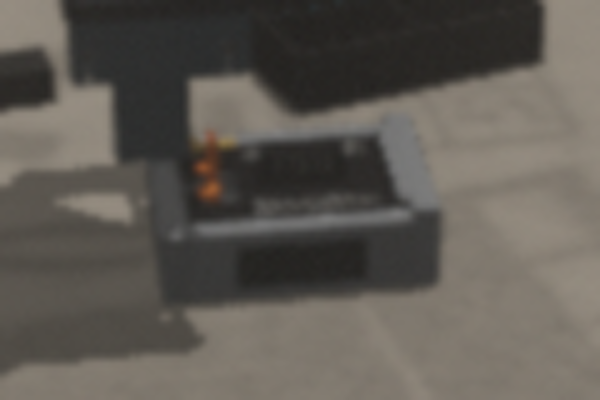

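Not sprung yet. The force follows the spring law, so I'm continuing gently.

Request:
move_arm:
  travel:
    - [0.0012,-0.0004,0]
    - [0.0012,-0.0004,0]
  dr:
    - [0,0,0]
    - [0,0,0]
  hand: [1,1]

```text
t: 5.88
ee_pos: [0.5077, 0.3046, 0.0701]
tcp_rot: [0.146, 0.989, -0.001, -0.003]
contact_force: [-7.4, 3.5, 4.4]
finger_gap: 0.0008
```

```bash
python3 st.py scene:s4; python3 - <<'E'
import cv2,numpy as np
b=cv2.imread("pics/s4.png")[190:270,230:350]; cv2.imwrite("pics/s4c.png",cv2.resize(b,None,fx=5,fy=5,interpolation=cv2.INTER_CUBIC))
E
```

```text
t 5.875 tcp [0.5077 0.3046 0.0701] unit xy mm [-61.57   0.45] F unit [-8.09  1.2   4.37] gap 0.0007908993729797216 rpy [[-0.9576, 0.2879, 0.0058], [-0.0063, -0.0008, -1.0]]
```

View pics/s4c.png

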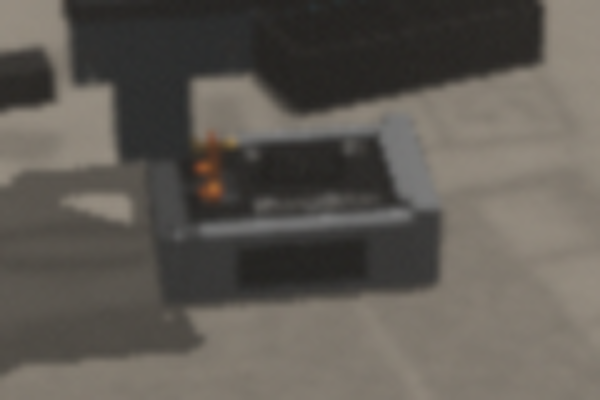

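Request:
move_arm:
  travel:
    - [0.0012,-0.0004,0]
    - [0.0012,-0.0004,0]
  dr:
    - [0,0,0]
    - [0,0,0]
  hand: [1,1]

```text
t: 6.18
ee_pos: [0.5083, 0.3044, 0.0701]
tcp_rot: [0.146, 0.989, -0.001, -0.004]
contact_force: [-6.6, 3.7, 5.2]
finger_gap: 0.0003
```

```bash
python3 st.py scene:s5; python3 - <<'E'
import cv2,numpy as np
b=cv2.imread("pics/s5.png")[190:270,230:350]; cv2.imwrite("pics/s5c.png",cv2.resize(b,None,fx=5,fy=5,interpolation=cv2.INTER_CUBIC))
E
```

```text
t 6.175 tcp [0.5083 0.3044 0.0701] unit xy mm [-60.9    0.41] F unit [-7.34  1.62  5.17] gap 0.00029046881224666955 rpy [[-0.9576, 0.288, 0.0068], [-0.0074, -0.0008, -1.0]]
```

View pics/s5c.png

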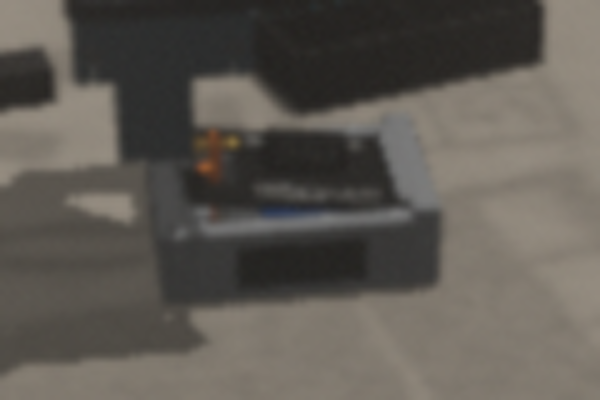

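The cover has sprung up: its near side is raised and the blue cell shows under it at crop (290,210). I'm backing straight off the button, then going up.

Request:
move_arm:
  travel:
    - [-0.004,0.0012,0.001]
    - [-0.024,0.0072,0.004]
    - [-0.029,0.009,0.03]
    - [-0.01,0.003,0.09]
    - [0.02,-0.006,0.13]
  dr:
    - [0,0,0]
    - [0,0,0]
    - [0,0,0]
    - [0,0,0]
    - [0,0,0]
  hand: [1,1,1,1,0]

```text
t: 6.85
ee_pos: [0.5279, 0.299, 0.2027]
tcp_rot: [0.145, 0.989, -0.0, -0.003]
contact_force: [1.2, 0.2, 0.2]
finger_gap: 0.0077
```

```bash
python3 st.py scene:s6; python3 - <<'E'
import cv2,numpy as np
b=cv2.imread("pics/s6.png")[190:270,230:350]; cv2.imwrite("pics/s6c.png",cv2.resize(b,None,fx=5,fy=5,interpolation=cv2.INTER_CUBIC))
E
```

```text
t 6.85 tcp [0.5279 0.299  0.2027] unit xy mm [-40.58   0.88] F unit [1.11 0.51 0.19] gap 0.007716018185783038 rpy [[-0.958, 0.2867, 0.0054], [-0.0056, -0.0001, -1.0]]
```

View pics/s6c.png

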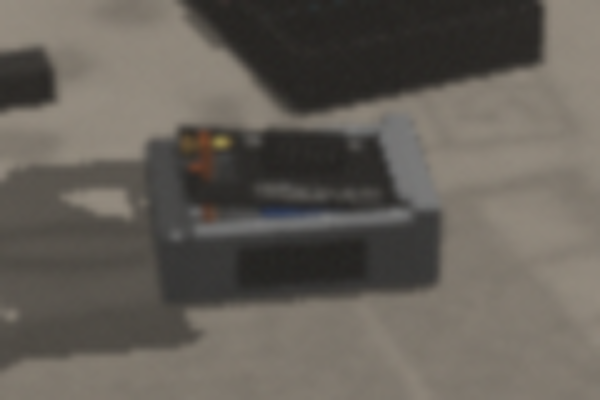

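Still up with nothing touching it. I'm moving above the rib, pitched by about 0.125 rad to match the tilted cover, with the jaws about 40 mm open.

Request:
move_arm:
  travel:
    - [0.047,-0.0147,0]
    - [0.047,-0.0147,-0.05]
    - [0.047,-0.0147,-0.092]
    - [0.047,-0.0147,-0.092]
  dr:
    - [0.0055,0.0183,0]
    - [0.0055,0.0183,0]
    - [0.0055,0.0183,0]
    - [0.0055,0.0183,0]
  hand: [0.15,0.15,0.15,0.15]

```text
t: 7.4
ee_pos: [0.5779, 0.284, 0.1134]
tcp_rot: [0.145, 0.987, 0.009, -0.061]
contact_force: [0.2, -0.1, 0.2]
finger_gap: 0.0387
```

```bash
python3 st.py wrist:w7 scene:s7; python3 - <<'E'
import cv2,numpy as np
b=cv2.imread("pics/s7.png")[170:270,230:350]; cv2.imwrite("pics/s7c.png",cv2.resize(b,None,fx=5,fy=5,interpolation=cv2.INTER_CUBIC))
E
```

```text
t 7.4 tcp [0.5779 0.284  0.1134] unit xy mm [11.57  0.99] F unit [ 0.19 -0.04  0.24] gap 0.038729075799553356 rpy [[-0.9504, 0.2857, 0.1232], [-0.1181, 0.0351, -0.9924]]
```

View pics/s7c.png

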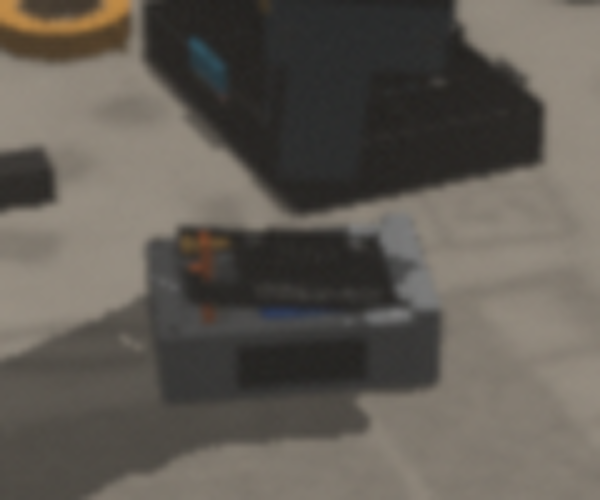

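View pics/w7.png

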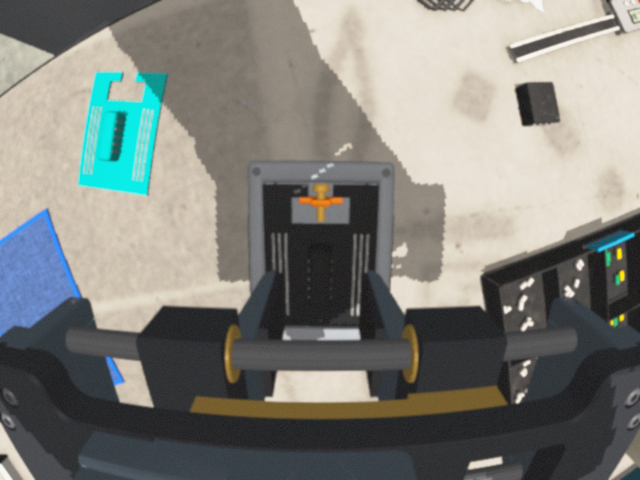

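Rib at (320,275) sits midway between the fingers (277 to 367). Descending.

Request:
move_arm:
  travel:
    - [-0.0029,0.0004,-0.025]
    - [-0.0029,0.0004,-0.044]
    - [-0.0029,0.0004,-0.0515]
    - [-0.0029,0.0004,-0.0515]
  dr:
    - [0,0,0]
    - [0,0,0]
    - [0,0,0]
    - [0,0,0]
  hand: [0.15,0.15,0.15,0.15]

```text
t: 8.0
ee_pos: [0.5775, 0.2855, 0.0659]
tcp_rot: [0.145, 0.988, 0.01, -0.059]
contact_force: [-0.7, -0.8, -0.5]
finger_gap: 0.039
```

```bash
python3 st.py wrist:w8 scene:s8; python3 - <<'E'
import cv2,numpy as np
a=cv2.imread("pics/w8.png")[140:340,220:420]
b=cv2.imread("pics/s8.png")[170:270,230:350]; b=cv2.resize(b,(400,333),interpolation=cv2.INTER_CUBIC);a=cv2.resize(a,(333,333));cv2.imwrite("pics/s8c.png",np.hstack([a,b]))
E
```

```text
t 8.0 tcp [0.5775 0.2855 0.0659] unit xy mm [10.82  2.35] F unit [-0.47 -0.93 -0.51] gap 0.03897425928409119 rpy [[-0.9511, 0.2852, 0.1188], [-0.1128, 0.0374, -0.9929]]
```

View pics/s8c.png

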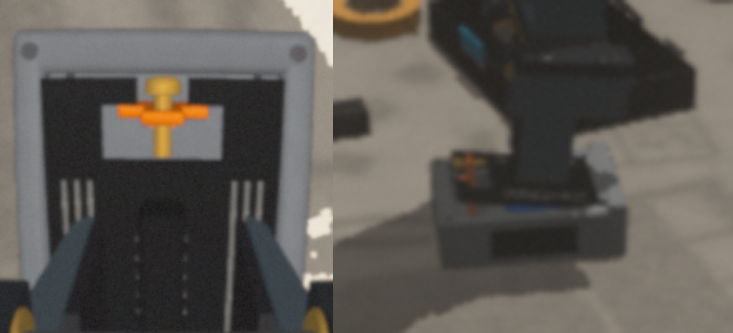

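Request:
move_arm:
  travel:
    - [-0.0025,-0.0011,-0.0045]
    - [-0.0025,-0.0011,-0.0045]
    - [-0.0025,-0.0011,-0.0045]
  dr:
    - [0,0,0]
    - [0,0,0]
    - [0,0,0]
  hand: [0.15,0.15,0.15]

```text
t: 8.48
ee_pos: [0.5754, 0.2845, 0.0621]
tcp_rot: [0.145, 0.988, 0.011, -0.058]
contact_force: [-0.0, -0.7, -0.7]
finger_gap: 0.0388
```

```bash
python3 st.py
```

```text
t 8.475 tcp [0.5754 0.2845 0.0621] unit xy mm [9.05 0.8 ] F unit [ 0.19 -0.64 -0.69] gap 0.038791958729910744 rpy [[-0.9512, 0.2852, 0.118], [-0.1119, 0.0378, -0.993]]
```

Request:
move_arm:
  travel:
    - [0,-0.0002,-0.0006]
    - [0,-0.0002,-0.0006]
    - [0,-0.0002,-0.0006]
    - [0,-0.0002,-0.0006]
    - [0,-0.0002,-0.0006]
  dr:
    - [0,0,0]
    - [0,0,0]
    - [0,0,0]
    - [0,0,0]
    - [0,0,0]
  hand: [0.4,0.6,1,1,1]
  newtons: 15

```text
t: 9.1
ee_pos: [0.5754, 0.2843, 0.0615]
tcp_rot: [0.145, 0.988, 0.011, -0.058]
contact_force: [0.3, 0.0, -0.1]
finger_gap: 0.0139
```

```bash
python3 st.py scene:s9; python3 - <<'E'
import cv2,numpy as np
b=cv2.imread("pics/s9.png")[170:270,230:350]; cv2.imwrite("pics/s9c.png",cv2.resize(b,None,fx=5,fy=5,interpolation=cv2.INTER_CUBIC))
E
```

```text
t 9.1 tcp [0.5754 0.2843 0.0615] unit xy mm [9.14 0.58] F unit [ 0.32  0.13 -0.12] gap 0.013866280267828303 rpy [[-0.9512, 0.2852, 0.118], [-0.1119, 0.0377, -0.993]]
```

View pics/s9c.png

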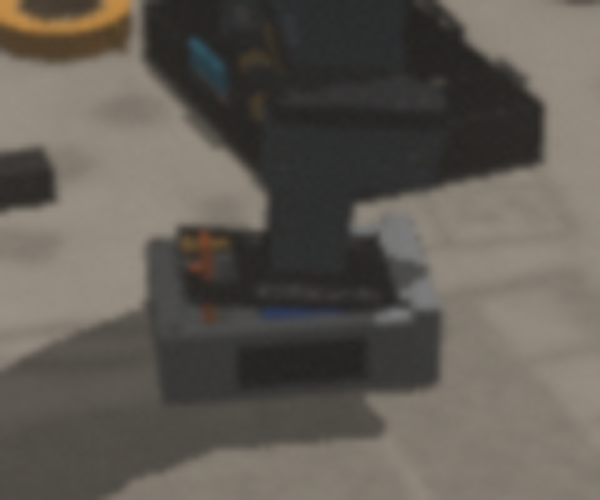

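Gripped (gap 13.9 mm). I'm drawing it out 7.5 mm toward -x.

Request:
move_arm:
  travel:
    - [-0.0018,0.0005,0]
    - [-0.0036,0.0011,0]
    - [-0.0036,0.0011,0]
  dr:
    - [0,0,0]
    - [0,0,0]
    - [0,0,0]
  hand: [1,1,1]

```text
t: 9.52
ee_pos: [0.5717, 0.2855, 0.0616]
tcp_rot: [0.145, 0.988, 0.011, -0.058]
contact_force: [0.8, -1.3, 0.7]
finger_gap: 0.0141
```

```bash
python3 st.py
```

```text
t 9.525 tcp [0.5717 0.2855 0.0616] unit xy mm [5.28 0.63] F unit [ 1.15 -1.06  0.74] gap 0.014099563851632479 rpy [[-0.9512, 0.2852, 0.118], [-0.1119, 0.0378, -0.993]]
```

Request:
move_arm:
  travel:
    - [-0.0018,0.0005,0]
    - [-0.0035,0.001,0]
    - [-0.0035,0.001,0]
  dr:
    - [0,0,0]
    - [0,0,0]
    - [0,0,0]
  hand: [1,1,1]

```text
t: 9.9
ee_pos: [0.568, 0.2866, 0.0616]
tcp_rot: [0.145, 0.988, 0.011, -0.058]
contact_force: [0.4, -0.1, 0.8]
finger_gap: 0.0141
```

```bash
python3 st.py wrist:w10 scene:s10; python3 - <<'E'
import cv2,numpy as np
a=cv2.imread("pics/w10.png")[140:340,220:420]
b=cv2.imread("pics/s10.png")[170:270,230:350]; b=cv2.resize(b,(400,333),interpolation=cv2.INTER_CUBIC);a=cv2.resize(a,(333,333));cv2.imwrite("pics/s10c.png",np.hstack([a,b]))
E
```

```text
t 9.9 tcp [0.568  0.2866 0.0616] unit xy mm [1.4 0.6] F unit [0.45 0.06 0.77] gap 0.014107048020974565 rpy [[-0.9512, 0.2851, 0.1182], [-0.1121, 0.0378, -0.993]]
```

View pics/s10c.png

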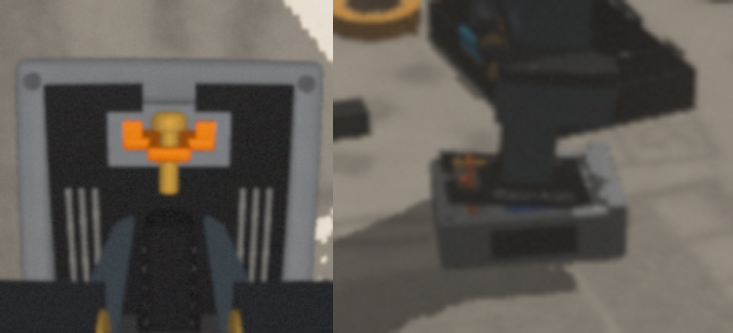

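Drawn out 7.7 mm with the hooks clear inside the window. A brass stub sticks out behind the tab at crop (168,180), and I need to know where it ends before lifting past it.

```bash
python3 - <<'E'
from h import *
q=np.load("unit.npy"); C,S=np.cos(q[2]),np.sin(q[2])
def tri(obs):
    A=np.zeros((3,3));b=np.zeros(3)
    for n,u,v in obs:
        o,d=ray(pickle.load(open(n+".pkl","rb")),u,v); d/=np.linalg.norm(d); M=np.eye(3)-np.outer(d,d); A+=M;b+=M@o
    p=np.linalg.solve(A,b); e=[np.round(proj(pickle.load(open(n+".pkl","rb")),p)-[u,v],1).tolist() for n,u,v in obs]
    w=p[:2]-q[:2]; return np.round([1e3*(C*w[0]+S*w[1]),1e3*(-S*w[0]+C*w[1]),1e3*p[2]],1),e
k=1.665
print("rod end",tri([("w1",265/3.8+255,187/3.8+100),("w8",163/k+220,157/k+140),("w10",168/k+220,195/k+140)]))
import cv2
a=cv2.imread("pics/w10.png")[195:270,275:365]; b=cv2.imread("pics/w8.png")[180:255,275:365]
cv2.imwrite("pics/rod.png",np.hstack([cv2.resize(i,(390,325),interpolation=cv2.INTER_CUBIC) for i in(a,b)]))
E
```

```text
rod end (array([-27.9,   0.2,  62.9]), [[-0.0, -0.1], [-0.4, 0.4], [0.5, -0.3]])
```

View pics/rod.png

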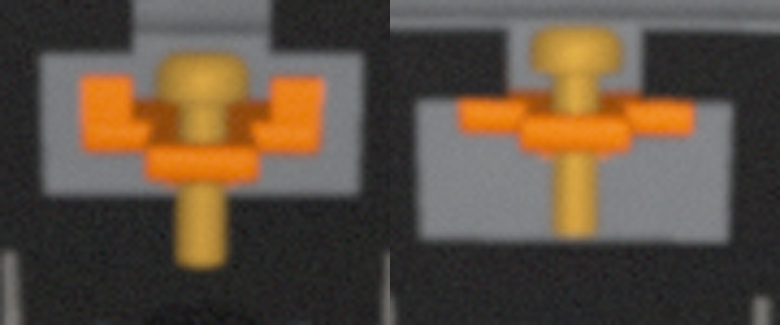

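The stub is real: it ends at unit x ≈ -28 mm, z ≈ 57–62 mm, so with the cover drawn to s=7.7 it overhangs the window edge. The plan is to level and raise the cover between the hooks and the stub, shift it back until the stub fits the window, then lift straight up.

Request:
move_arm:
  travel:
    - [-0.0006,0.0002,0.003]
    - [-0.0014,0.0004,0.005]
    - [-0.0024,0.0007,0.0074]
    - [-0.0024,0.0007,0.0074]
    - [-0.0024,0.0007,0.0074]
  dr:
    - [-0.001,-0.003,0]
    - [-0.003,-0.01,0]
    - [-0.0053,-0.0175,0]
    - [-0.0053,-0.0175,0]
    - [-0.0053,-0.0175,0]
  hand: [1,1,1,1,1]

```text
t: 10.62
ee_pos: [0.5656, 0.2873, 0.069]
tcp_rot: [0.145, 0.989, 0.002, -0.002]
contact_force: [-0.0, -0.1, -0.4]
finger_gap: 0.0137
```

```bash
python3 st.py wrist:w11 scene:s11; python3 - <<'E'
import cv2,numpy as np
a=cv2.imread("pics/w11.png")[140:340,220:420]
b=cv2.imread("pics/s11.png")[170:270,230:350]; b=cv2.resize(b,(400,333),interpolation=cv2.INTER_CUBIC);a=cv2.resize(a,(333,333));cv2.imwrite("pics/s11c.png",np.hstack([a,b]))
E
```

```text
t 10.625 tcp [0.5656 0.2873 0.069 ] unit xy mm [-1.12  0.61] F unit [ 0.01 -0.11 -0.38] gap 0.013730562703406323 rpy [[-0.9579, 0.2871, 0.0045], [-0.0032, 0.0048, -1.0]]
```

View pics/s11c.png

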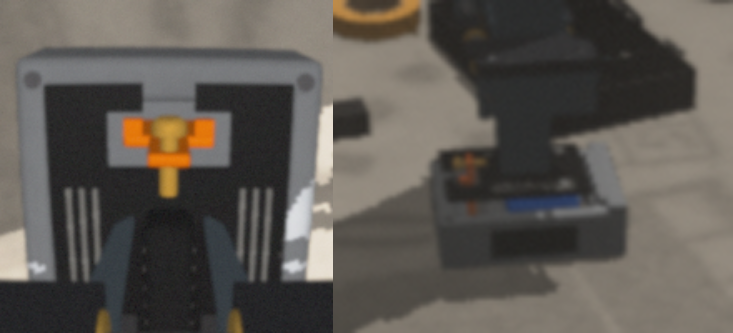

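```bash
python3 - <<'E'
from h import *
q=np.load("unit.npy"); C,S=np.cos(q[2]),np.sin(q[2]); k=1.665
s=pickle.load(open("w11.pkl","rb"))
for p,z in(((107,112),.0505),((230,112),.0505),((107,167),.0505),((230,167),.0505),((168,197),.0615)):
    P=onz(s,p[0]/k+220,p[1]/k+140,z); w=P[:2]-q[:2]; print(p,np.round([1e3*(C*w[0]+S*w[1]),1e3*(-S*w[0]+C*w[1])],1))
E
```

```text
(107, 112) [-49.9 -17.6]
(230, 112) [-50.   17.9]
(107, 167) [-33.4 -18. ]
(230, 167) [-33.4  18.3]
(168, 197) [-27.8   0. ]
```

The window is at unit x -50 to -33.4. I'm shifting it +6.8 mm so the stub end (-27.8) and the tab face (-41) both fit.

Request:
move_arm:
  travel:
    - [0,0,0.0015]
    - [0.003,-0.0009,0.0015]
    - [0.0065,-0.002,0.0015]
    - [0.0065,-0.002,0.0015]
  dr:
    - [0,0,0]
    - [0,0,0]
    - [0,0,0]
    - [0,0,0]
  hand: [1,1,1,1]

```text
t: 11.22
ee_pos: [0.5727, 0.285, 0.0704]
tcp_rot: [0.145, 0.989, 0.002, -0.002]
contact_force: [-0.3, -0.2, -1.5]
finger_gap: 0.014
```

```bash
python3 st.py wrist:w12; python3 - <<'E'
import cv2,numpy as np
a=cv2.imread("pics/w12.png")[180:300,250:390]
cv2.imwrite("pics/w12c.png",cv2.resize(a,None,fx=4,fy=4,interpolation=cv2.INTER_CUBIC))
E
```

```text
t 11.225 tcp [0.5727 0.285  0.0704] unit xy mm [6.31 0.49] F unit [-0.22 -0.23 -1.49] gap 0.01404348302780265 rpy [[-0.9577, 0.2877, 0.0042], [-0.0029, 0.0048, -1.0]]
```

View pics/w12c.png

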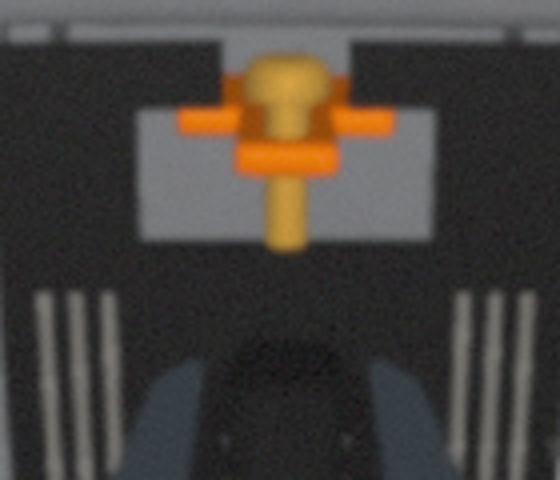

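```bash
python3 - <<'E'
from h import *
q=np.load("unit.npy"); C,S=np.cos(q[2]),np.sin(q[2])
s=pickle.load(open("w12.pkl","rb"))
for p,z in(((138,108),.052),((434,108),.052),((138,241),.052),((434,241),.052),((287,250),.0615),((224,60),.052),((350,60),.052),((247,75),.061),((329,75),.061)):
    P=onz(s,p[0]/4+250,p[1]/4+180,z); w=P[:2]-q[:2]; print(p,np.round([1e3*(C*w[0]+S*w[1]),1e3*(-S*w[0]+C*w[1])],1))
E
```

```text
(138, 108) [-42.6 -17.6]
(434, 108) [-42.7  18. ]
(138, 241) [-26.  -17.9]
(434, 241) [-26.1  18.4]
(287, 250) [-27.7   0.3]
(224, 60) [-48.4  -7.2]
(350, 60) [-48.4   7.8]
(247, 75) [-48.1  -4.3]
(329, 75) [-48.1   5. ]
```

Clearances are about 1.6 mm on each side in x and 2.8 mm for the button in its notch. Lifting slowly at first.

Request:
move_arm:
  travel:
    - [0,0,0.002]
    - [0,0,0.005]
    - [0,0,0.009]
    - [0,0,0.012]
  dr:
    - [0,0,0]
    - [0,0,0]
    - [0,0,0]
    - [0,0,0]
  hand: [1,1,1,1]

```text
t: 11.78
ee_pos: [0.5725, 0.2852, 0.0827]
tcp_rot: [0.145, 0.989, 0.002, -0.002]
contact_force: [0.4, -0.7, -1.0]
finger_gap: 0.0142
```

```bash
python3 st.py
```

```text
t 11.775 tcp [0.5725 0.2852 0.0827] unit xy mm [6.13 0.55] F unit [ 0.62 -0.5  -0.98] gap 0.01422801231067675 rpy [[-0.9578, 0.2875, 0.0041], [-0.0028, 0.0049, -1.0]]
```

No catching. Lifting the rest, to a cover underside of about 0.10 m.

Request:
move_arm:
  travel:
    - [0,0,0.006]
    - [0,0,0.015]
    - [0,0,0.03]
    - [0,0,0.05]
    - [0,0,0.05]
  dr:
    - [0,0,0]
    - [0,0,0]
    - [0,0,0]
    - [0,0,0]
    - [0,0,0]
  hand: [1,1,1,1,1]

```text
t: 12.4
ee_pos: [0.5737, 0.2857, 0.1351]
tcp_rot: [0.145, 0.989, 0.003, -0.0]
contact_force: [-0.2, -0.4, -0.6]
finger_gap: 0.0137
```

```bash
python3 st.py scene:s13 top:t13; python3 - <<'E'
import cv2,numpy as np
b=cv2.imread("pics/s13.png")[130:360,200:440]; cv2.imwrite("pics/s13c.png",cv2.resize(b,None,fx=2.5,fy=2.5,interpolation=cv2.INTER_CUBIC))
E
```

```text
t 12.4 tcp [0.5737 0.2857 0.1351] unit xy mm [7.04 1.38] F unit [-0.03 -0.44 -0.61] gap 0.01371338196751225 rpy [[-0.9578, 0.2876, 0.0015], [0.0003, 0.0063, -1.0]]
```

View pics/s13c.png

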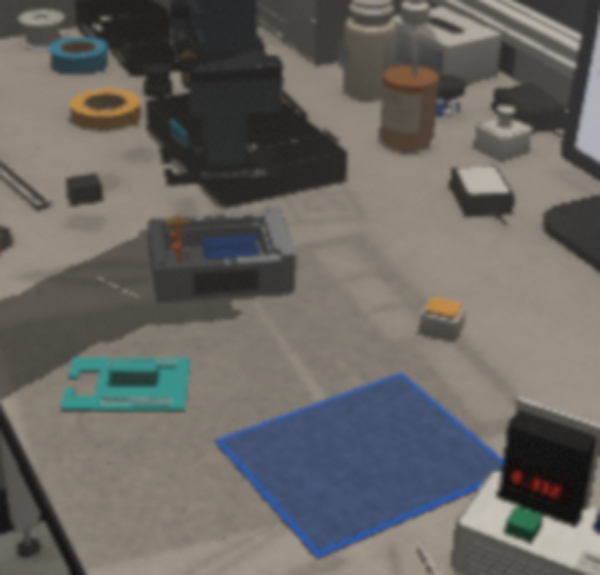

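The cover is out and the bay is open, with the blue cell visible. Now locating the mat from the top picture.

```bash
python3 - <<'E'
from h import *
import cv2
im=cv2.imread("pics/top0.png"); T=imaging.camera_params("top")
hsv=cv2.cvtColor(im,cv2.COLOR_BGR2HSV); m=cv2.inRange(hsv,(105,90,60),(125,255,255)); m[:195]=0; m[295:]=0; m[:,:330]=0; m[:,410:]=0
c=max(cv2.findContours(m,0,2)[0],key=cv2.contourArea); r=cv2.minAreaRect(c); bx=cv2.boxPoints(r); print(r)
ft=240/np.tan(np.radians(T["fovy"]/2)); V=T["view"]; o=-V[:3,:3].T@V[:3,3]
W=[]
for u,v in bx:
    d=V[:3,:3].T@[(u-T["cx"])/ft,(v-T["cy"])/ft,1]; W.append(o+d*(.003-o[2])/d[2])
W=np.array(W);print(np.round(W,4),W.mean(0), [np.linalg.norm(W[i]-W[i-1]) for i in range(4)])
e=W[np.argmax(np.abs([np.linalg.norm(W[i]-W[i-1]) for i in range(4)]))]-W[np.argmax([np.linalg.norm(W[i]-W[i-1]) for i in range(4)])-1]
print("yaw long",np.degrees(np.arctan2(e[1],e[0])))
E
```

```text
((372.59820556640625, 245.70785522460938), (64.12515258789062, 53.53965377807617), 84.14398956298828)
[[ 0.637   0.0689  0.003 ]
 [ 0.65   -0.083   0.003 ]
 [ 0.4686 -0.0953  0.003 ]
 [ 0.456   0.0548  0.003 ]] [ 0.55293471 -0.01364916  0.003     ] [np.float64(0.18156507386811005), np.float64(0.15249633861464557), np.float64(0.1817906837071829), np.float64(0.15061780055299384)]
yaw long -176.11249026385667
```

Request:
move_arm:
  travel:
    - [-0.002,-0.03,0]
    - [-0.005,-0.08,0]
    - [-0.007,-0.135,0]
    - [-0.009,-0.19,0]
    - [-0.011,-0.235,0]
  dr:
    - [0,0,0.01]
    - [0,0,0.02]
    - [0,0,0.035]
    - [0,0,0.05]
    - [0,0,0.0575]
  hand: [1,1,1,1,1]

```text
t: 13.12
ee_pos: [0.5609, 0.0483, 0.1325]
tcp_rot: [-0.036, 0.999, 0.002, -0.002]
contact_force: [1.3, 0.4, -0.9]
finger_gap: 0.0141
```

```bash
python3 st.py; python3 -c "
from h import *
from plant import monitor
s=monitor.state();x=-R.from_quat(s['tcp_rot']).as_matrix()[:,0];print(np.degrees(np.arctan2(x[1],x[0])))"
```

```text
t 13.125 tcp [0.5609 0.0483 0.1325] unit xy mm [  63.43 -229.57] F unit [ 1.14  0.76 -0.9 ] gap 0.014104145545890494 rpy [[-0.9974, -0.0714, 0.0045], [-0.0048, 0.0039, -1.0]]
4.095805103571758
```

Request:
move_arm:
  travel:
    - [-0.001,-0.035,-0.01]
    - [-0.001,-0.061,-0.04]
    - [-0.001,-0.061,-0.075]
    - [-0.001,-0.061,-0.09]
    - [-0.001,-0.061,-0.09]
  dr:
    - [0,0,0]
    - [0,0,0]
    - [0,0,0]
    - [0,0,0]
    - [0,0,0]
  hand: [1,1,1,1,1]

```text
t: 13.75
ee_pos: [0.5592, -0.0124, 0.0417]
tcp_rot: [-0.036, 0.999, 0.002, -0.003]
contact_force: [1.9, -0.3, -0.2]
finger_gap: 0.014
```

```bash
python3 st.py scene:s14 wrist:w14; python3 - <<'E'
import cv2,numpy as np
b=cv2.imread("pics/s14.png")[220:380,260:440]; a=cv2.imread("pics/w14.png")[100:340,190:450]
cv2.imwrite("pics/s14c.png",np.hstack([cv2.resize(i,(395,350),interpolation=cv2.INTER_CUBIC) for i in(a,b)]))
E
```

```text
t 13.75 tcp [ 0.5592 -0.0124  0.0417] unit xy mm [  79.39 -288.16] F unit [ 1.88  0.25 -0.19] gap 0.01398943049286013 rpy [[-0.9974, -0.0718, 0.0066], [-0.0069, 0.0041, -1.0]]
```

View pics/s14c.png

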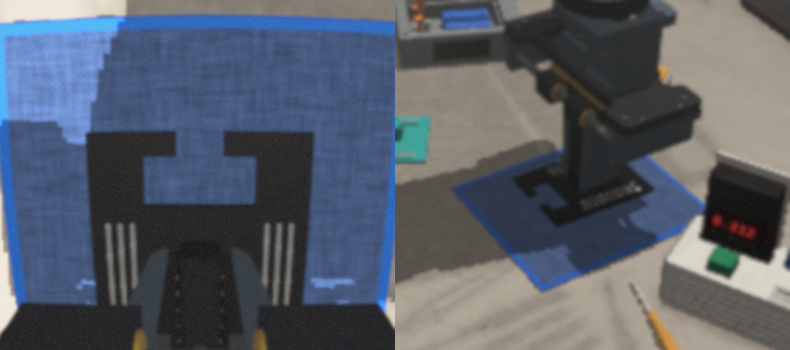

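Centred and square over the mat. Lowering gently until it touches.

Request:
move_arm:
  travel:
    - [0,0,-0.005]
    - [0,0,-0.01]
    - [0,0,-0.014]
    - [0,0,-0.014]
  dr:
    - [0,0.0,0]
    - [0,0,0]
    - [0,0,0]
    - [0,0,0]
  hand: [1,1,1,1]

```text
t: 14.35
ee_pos: [0.5602, -0.0124, 0.0289]
tcp_rot: [-0.036, 0.999, 0.002, -0.002]
contact_force: [0.3, -0.1, -0.9]
finger_gap: 0.0141
```

```bash
python3 st.py
```

```text
t 14.35 tcp [ 0.5602 -0.0124  0.0289] unit xy mm [  80.3  -287.87] F unit [ 0.32  0.04 -0.91] gap 0.014076232821349961 rpy [[-0.9974, -0.0719, 0.0043], [-0.0046, 0.0039, -1.0]]
```

Request:
move_arm:
  travel:
    - [0,0,-0.002]
    - [0,0,-0.0035]
    - [0,0,-0.0035]
  dr:
    - [0,0,0]
    - [0,0,0]
    - [0,0,0]
  hand: [1,1,1]

```text
t: 14.72
ee_pos: [0.5601, -0.0124, 0.0253]
tcp_rot: [-0.036, 0.999, 0.002, -0.002]
contact_force: [-0.6, 0.2, -0.7]
finger_gap: 0.014
```

```bash
python3 st.py
```

```text
t 14.725 tcp [ 0.5601 -0.0124  0.0253] unit xy mm [  80.22 -287.9 ] F unit [-0.64  0.05 -0.73] gap 0.013975078253079795 rpy [[-0.9974, -0.0719, 0.0046], [-0.0049, 0.0039, -1.0]]
```

Request:
move_arm:
  travel:
    - [0,0,-0.001]
    - [0,0,-0.0015]
  dr:
    - [0,0,0]
    - [0,0,0]
  hand: [1,1]

```text
t: 14.98
ee_pos: [0.5601, -0.0124, 0.0239]
tcp_rot: [-0.036, 0.999, 0.002, -0.002]
contact_force: [-3.3, 0.2, 5.7]
finger_gap: 0.0137
```

```bash
python3 st.py
```

```text
t 14.975 tcp [ 0.5601 -0.0124  0.0239] unit xy mm [  80.17 -287.9 ] F unit [-3.23 -0.74  5.66] gap 0.013703140093610554 rpy [[-0.9974, -0.0719, 0.0047], [-0.005, 0.004, -1.0]]
```

The cover is on the mat (5.7 N upward). I'm opening the jaws, then going up.

Request:
move_arm:
  travel:
    - [0,0,0]
    - [0,0,0]
    - [0,0,0]
    - [0,0,0]
  dr:
    - [0,0,0]
    - [0,0,0]
    - [0,0,0]
    - [0,0,0]
  hand: [0.5,0.3,0.3,0.3]

```text
t: 15.48
ee_pos: [0.5601, -0.0124, 0.0239]
tcp_rot: [-0.036, 0.999, 0.002, -0.002]
contact_force: [-0.8, 0.0, 0.0]
finger_gap: 0.0318
```

Request:
move_arm:
  travel:
    - [0,0,0.005]
    - [0,0,0.03]
    - [0,0,0.08]
    - [0.02,0,0.13]
    - [0.05,0,0.17]
  dr:
    - [0,0,0]
    - [0,0,0]
    - [0,0,0]
    - [0,0,0]
    - [0,0,0]
  hand: [0.3,0.3,0.3,0.3,0.3]

```text
t: 16.1
ee_pos: [0.6105, -0.0124, 0.1966]
tcp_rot: [-0.036, 0.999, 0.002, -0.002]
contact_force: [-0.1, 0.1, -0.7]
finger_gap: 0.032
```

```bash
python3 st.py scene:s15 wrist:w15; python3 - <<'E'
import cv2,numpy as np
b=cv2.imread("pics/s15.png")[180:380,210:440]; a=cv2.imread("pics/w15.png")[60:340,170:470]
cv2.imwrite("pics/s15c.png",np.hstack([cv2.resize(i,(398,360),interpolation=cv2.INTER_CUBIC) for i in(a,b)]))
E
```

```text
t 16.1 tcp [ 0.6105 -0.0124  0.1966] unit xy mm [ 128.43 -273.36] F unit [-0.18  0.09 -0.74] gap 0.031991151348394954 rpy [[-0.9974, -0.0719, 0.0034], [-0.0037, 0.0038, -1.0]]
```

View pics/s15c.png

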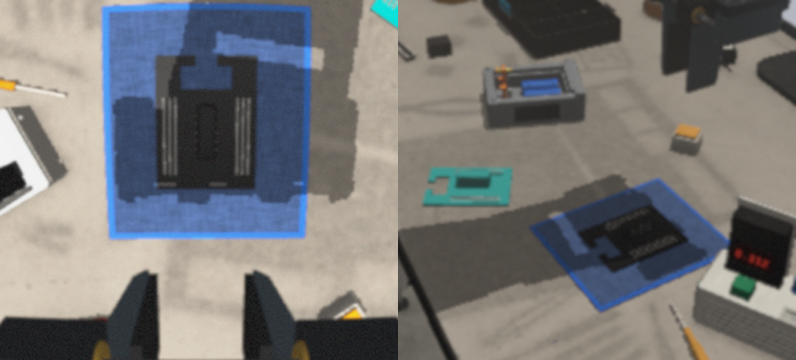

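The cover lies flat and centred on the mat with its rib up, and the gripper is clear. Handing in.

```bash
python3 -c "
from plant import order
print(order.sign_off())"
```

```text
the job is handed in; nothing more can be done
None
```

The battery bay is open and the black cover is lying on the blue mat, rib up and released. I handed the job in at about 16 s of the 48 s allowed.

- **Tab:** I felt for the button and pressed it in small steps. The cover sprang up at about 4–4.5 mm of flex. The highest forces I read were about 8 N inward and 5 N vertical. I then backed off, and a picture showed the cover still up with nothing touching it.
- **Drawing out:** I gripped the rib with 15 N and drew the cover 7.7 mm out from under the lip, with no noticeable resistance.
- **Change from the described path:** a brass stub behind the tab, which the task doesn't mention, overhung the drawn-out window. Instead of lifting straight up from there, I levelled and raised the cover under the stub and moved it back about 7 mm. I then lifted it through with about 1.6 mm clearance on each side. The force readings showed no catching.
- **Setting down:** the cover touched the mat at about 6 N, and I opened the jaws before lifting away.

In the last pictures the cover looks flat, near the mat's centre and square to it, with the gripper about 0.2 m up and touching nothing. The tab had sprung back, and the arm never went near the bystanders. I didn't measure the cover's final position or tilt numerically, or check each bystander individually. The sign-off gave no verdict.

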